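Close the gate stop of a welding jig on a piece of tube

TASK

Close the sliding stop of the welding jig on the piece of square tube: with the fingertips, push the stop along its L-shaped slot towards the fence, so that it shoves the tube ahead of it, then round the corner and on to the very end of the short leg, so that the tube is penned in close to the fence, roughly square to it, and the stop cannot back off. Only push: do not pick up, lift or tip the stop or the tube, and leave the other things where they lie.

Things in the scene. Friction and masses are not known exactly. Their poses are not given: they have to be found in the camera images.
- jig: Fixed welding jig on the worktop: dark base 242 x 182 x 6 mm under a plain grey plate 230 (x) x 170 (y) x 10 mm, top 16 mm above the worktop. Origin: centre of the underside; x runs along the slot's long leg to the fence (ahead, turned up to 0.3 rad), y along its short leg (left), z up. The L-shaped slot is 18 mm wide, 10 mm deep.
- slot_start (a point): Point at plate height (z = 16 mm in the jig) where the guide pin's centre stands at the closed near end of the long leg: jig x = -70, y = -30 mm.
- slot_corner (a point): Point at plate height where the centre lines of the two legs meet, 95 mm from slot_start along jig +x: jig x = +25, y = -30 mm. The pin has 2 mm of play to each side in the slot, so it can go at most 2 mm beyond this point. The slot's inner corner is rounded (5 mm).
- slot_end (a point): Point at plate height at the end of the short leg, 35 mm from slot_corner along jig +y: jig x = +25, y = +5 mm. The pin can go at most 2 mm beyond it.
- fence (a point): Foot of the middle of the fence's near face, at plate height (jig x = +84, y = 0 mm). The fence is a steel bar across the jig's far end, 22 mm thick, 150 mm long in y, 26 mm above the plate; a side ear, 22 mm high, juts 23 mm from it towards the robot at jig y = +32 to +54 mm.
- stop: Loose sliding stop, bare steel, about 0.4 kg: disc 52 mm in diameter, 22 mm high, riding on the plate; guide pin 14 mm in diameter, 9 mm long below it in the slot; dark post on top, 18 mm in diameter, 25 mm high with its 22 mm wide cap. Only its weight holds it down; slides at 2 to 8 N. Origin: centre of the disc's underside, z up. Starts in the long leg, 0 to 30 mm from slot_start.
- tube: Loose piece of rusty square steel tube lying on the jig plate between the stop and the fence, 30 (x) x 60 (y) x 30 mm, about 0.15 kg, its length roughly along the fence. Origin at the centre of its underside. Starts 11 to 19 mm short of the fence, turned up to 0.12 rad.
- gusset: Bystander: flat triangular steel gusset 65 x 65 x 6 mm lying on the jig plate left of the long leg. Origin at the centre of its underside.
- nut: Bystander: hexagon nut 19 x 21 x 10 mm lying on the jig plate at the left edge. Origin at the centre of its underside.
- flap_disc: Bystander: brown round grinding flap disc, 112 mm in diameter, 12 mm high, on the worktop left of the jig. Origin at the centre of its underside.
- flat_bar: Bystander: dark flat steel bar 30 x 100 x 6 mm lying on the worktop behind the right part of the jig. Origin at the centre of its underside.
- tip_box: Bystander: small orange box with a dark lid, 44 x 64 x 26 mm, on the worktop right of the jig. Origin at the centre of its underside.
- weld_magnet: Bystander: red triangular welding magnet 74 x 103 x 16 mm on the worktop right of the jig. Origin at the centre of its underside.

How it is judged:
On the way, in this order (a step that is already met when the one before it is completed fails the run):
1. the stop has been pushed along the long leg to the corner of the slot (x of stop in the frame of jig above 0.02 m and y of stop in the frame of jig below -0.02 m), for 0.04 s.
2. the stop has been pushed to the end of the short leg (x of stop in the frame of jig above 0.02 m and y of stop in the frame of jig above -0.001 m), for 0.2 s.
At the end, for the whole second after the job is handed in: The stop sits flat and at rest in the short leg of the slot, its pin within 6 mm of the leg's end, and the tube lies flat on the jig, at rest, at most 7 mm short of the fence at its middle and within 0.25 rad of square to it (all of step 2 and y of stop in the frame of jig below 0.011 m and z of stop in the frame of jig below 0.019 m and angle between each of stop, tube's own z axis and vertical below 0.1 rad and linear speed of each of stop, tube below 0.01 m/s and x of tube in the frame of jig between 0.062 and 0.075 m and z of tube in the frame of jig below 0.02 m and angle between the y axis of tube and the y axis of jig, either way round below 0.25 rad); the robot touches nothing.
It fails at once if the stop is lifted off the plate by more than 6 mm or tipped by more than 0.3 rad (z of stop in the frame of jig above 0.022 m or angle between stop's own z axis and vertical above 0.3 rad).
It fails at once if the tube is lifted off the plate by more than 8 mm or tipped by more than 0.3 rad (z of tube in the frame of jig above 0.024 m or angle between tube's own z axis and vertical above 0.3 rad).
It fails at once if a bystander is moved by more than 25 mm (distance of any of gusset, nut, flap_disc, flat_bar, tip_box, weld_magnet from where it was at the start of the episode above 0.025 m).
It also fails if it takes over 56 s, if anything falls off the work surface, if the arm or the gripper's body presses on something with over 40 N, if the wrist force passes 120 N, or if a joint passes its speed limit or range.

ROBOT

A 7-joint arm with a two-finger parallel gripper is mounted at the origin on a cart in front of the work surface, level with it; the furniture and walls round the work are solid. World frame = base frame: x ahead of the robot, y to its left, z up, the work surface at z = 0. Lengths are in m, angles in rad, forces in N, time in s.
With the tool pointing down it reaches from about 0.4 to 0.85 m from the base axis. Payload 6.9 kg.
Tool frame: the origin (TCP) lies midway between the tips of the shut fingers; the grasp point (between the pads) lies behind it (ctrl.pinch_z is the z of the grasp point in the tool frame, in m); z points along the fingers, y is the direction in which the jaws open and shut (so a half turn about z gives the same grasp; the last joint's range is limited). The gripper opens to 85 mm and grips with 20 to 120 N. Pads are 22 mm wide; open, the fingers measure 114 mm over their backs; the gripper's body (76 mm by 85 mm) begins 54 mm behind the grasp point. The pads swing forward as they close: fully open they stand 13 mm farther back than shut.
Start: joints at [-1.133, 0.507, -0.238, 1.5, 0.126, 1.149, -0.155], TCP at [0.204, 0.591, 0.231] pointing down, gripper open.
Joint ranges: [-3.08, 3.08], [-0.24, 2.05], [-1.43, 1.35], [0, 2.5], [-1.52, 4.66], [0.17, 1.96], [-2.89, 2.89]. Speed limits (rad/s): [2.39, 2.39, 3.14, 3.14, 3.14, 3.14, 3.14].

INTERFACE

Orientations are given as a unit quaternion [w, x, y, z].
In Python, from station import ctrl, get_state, vision, ticket, models gives the robot as it stands. Calls block until the motion is done:
- ctrl.movep(position, orientation): joint-space move of the TCP to a pose.
- ctrl.movel(position, frame=None, max_speed=0.15): straight line of the TCP; frame=None keeps the orientation; max_speed is the mean speed in m/s.
- ctrl.set_joints(angles): joint-space move.
- ctrl.ungrasp() and ctrl.close_gripper(force=None): open the fingers fully, or close them until they stop; force is the grip in N (None keeps the last).
- ctrl.pause(seconds).
- ctrl.ik(position, orientation): joint angles nearest the present ones, or None.
- get_state(): the state.
- vision.grab_frame(name): name is "side" or "top"; returns (picture, depth): 400x640x3 uint8, blue, green, red; 400x640 float32, m along the optical axis (not along the pixel's ray), 0 where there is no reading.
- vision.camera_info(name): a dict with "mtx" (3x3 intrinsics, pixels), "dist_coeffs" ([k1, k2, p1, p2, k3] as OpenCV has them; the pictures are not rectified), "R" (3x3) and "t" (3): a world point X has camera coordinates R X + t. Camera axes: x right, y down, z forward; pixel columns grow to the right and rows downward; lengths in m; the calibration is good to about 2 mm. A picture is of the moment at which its call begins. camera_info takes no time and is no camera call.
A pose or a line that the arm cannot do raises ctrl.Unreachable and nothing moves.
- ticket.close_job(): hands the job in, once; it reports no verdict.
Trained networks look in the newest picture that a camera, given by its name, has taken for a name from the list of things; names that differ only in an ending like _2 or _b are one class to them, and where a whole thing is asked for, a point or a joint stands for the part that bears it (a point fixed in the world has none). Each returns a list of dicts, best first, with "p" (0 to 1); they miss things now and then, are a little off and sometimes report something else, mostly with a low value. They report only what shows in the picture. A call takes as long as a camera call.
- models.recognise(camera, target): "point" ([column, row] in pixels, amid what is visible of it).
- models.masks_of(camera, target): "mask" (400x640 bool, what is visible of it) and "point" ([column, row] in pixels, amid what is visible of it).
The state is a dict: "time": time; "qpos": joint angles; "qd": joint speeds; "tau": joint torques, N m; "tcp_pos": TCP position; "eef_rot": TCP orientation; "contact_force": force on the tool from outside, world axes, zero at the start; "wrist_torque": the same for the moment, N m; "width": finger opening in m.
Only numpy, scipy, OpenCV 4.12 (cv2) and the standard library are available. Lean on these libraries where they do the work, as an engineer would, in place of code of your own. Each camera call takes 0.05 s, during which the arm holds its last target. There are 200 camera calls.

## Working session

There is one attempt and no reset: what is moved stays moved. The work goes in short steps, each a Python script; the robot and the scene stay as the last script left them, time stands still between calls to the robot, and variables do not carry over. Pictures are saved under pics/ and viewed, about 8 in all and at most 12, crops included, and the job is handed in when it is done.

```bash
mkdir -p pics; cat > h.py <<'E'
import numpy as np, cv2
from station import ctrl, get_state, vision, ticket, models
def ray(cam,px):
    c=vision.camera_info(cam);K=np.array(c["mtx"],float);d=np.array(c["dist_coeffs"],float);R=np.array(c["R"]);t=np.array(c["t"])
    u=cv2.undistortPoints(np.array(px,float).reshape(-1,1,2),K,d).reshape(-1,2)
    D=np.c_[u,np.ones(len(u))]@R
    return -R.T@t,D
def onplane(cam,px,z):
    o,D=ray(cam,px);return o+D*((z-o[2])/D[:,2])[:,None]
def cloud(cam,depth,mask):
    v,u=np.nonzero(mask&(depth>0));o,D=ray(cam,np.c_[u,v]);return o+D*depth[v,u][:,None]
def proj(cam,X):
    c=vision.camera_info(cam);return cv2.projectPoints(np.array(X,float).reshape(-1,3),cv2.Rodrigues(np.array(c["R"]))[0],np.array(c["t"]),np.array(c["mtx"]),np.array(c["dist_coeffs"]))[0].reshape(-1,2)
E
python3 - <<'E'
from h import *
for c in("top","side"):
    im,d=vision.grab_frame(c);cv2.imwrite(f"pics/{c}0.png",im)
    i=vision.camera_info(c);print(c,np.round(-np.array(i["R"]).T@i["t"],3),i["mtx"][0][0])
    for n in("jig","stop","tube","fence","gusset","nut"):
        for r in models.masks_of(c,n)[:1]:
            P=cloud(c,d,r["mask"]);print(n,round(r["p"],2),np.round(r["point"]),r["mask"].sum(),np.round(np.median(P,0),3) if len(P) else None, np.round(P.max(0),3))
s=get_state();print(s["time"],s["tcp_pos"],s["eef_rot"],ctrl.pinch_z,s["contact_force"])
E
```

```text
top [ 0.481 -0.076  1.152] 498.83042438403345
jig 0.71 [296. 209.] 6966 [ 0.591 -0.058  0.016] [0.723 0.057 0.051]
stop 0.94 [313. 229.] 396 [ 0.549 -0.094  0.039] [ 0.573 -0.07   0.067]
fence 0.84 [299. 210.] 7002 [ 0.591 -0.057  0.016] [0.723 0.054 0.051]
gusset 0.62 [281. 252.] 555 [ 0.505 -0.016  0.022] [0.545 0.009 0.028]
nut 0.49 [267. 211.] 74 [0.587 0.009 0.024] [0.598 0.018 0.031]
side [0.278 0.565 0.451] 371.5707380299868
jig 0.61 [312. 232.] 4221 [ 0.589 -0.02   0.016] [0.736 0.16  0.122]
stop 0.6 [341. 216.] 491 [ 0.546 -0.086  0.037] [ 0.609 -0.067  0.064]
tube 0.86 [299. 215.] 400 [ 0.635 -0.051  0.038] [ 0.655 -0.027  0.048]
fence 0.6 [315. 236.] 4067 [ 0.59  -0.019  0.016] [0.7   0.183 0.135]
gusset 0.95 [348. 246.] 467 [ 0.505 -0.013  0.022] [0.543 0.011 0.024]
nut 0.51 [306. 242.] 73 [0.585 0.012 0.024] [0.601 0.019 0.028]
0.7 [0.20363304 0.5909088  0.23129994] [1.17142138e-05 1.65167072e-01 9.86265602e-01 2.58968568e-05] -0.0187 [-0.35486938  0.62203143 -0.08554385]
```

```bash
python3 - <<'E'
import cv2
a=cv2.imread("pics/top0.png")[120:310,190:430]
cv2.imwrite("pics/a.png",cv2.resize(a,None,fx=3.2,fy=3.1,interpolation=cv2.INTER_CUBIC)[:600,:800])
E
```

```text
(no output)
```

View pics/a.png

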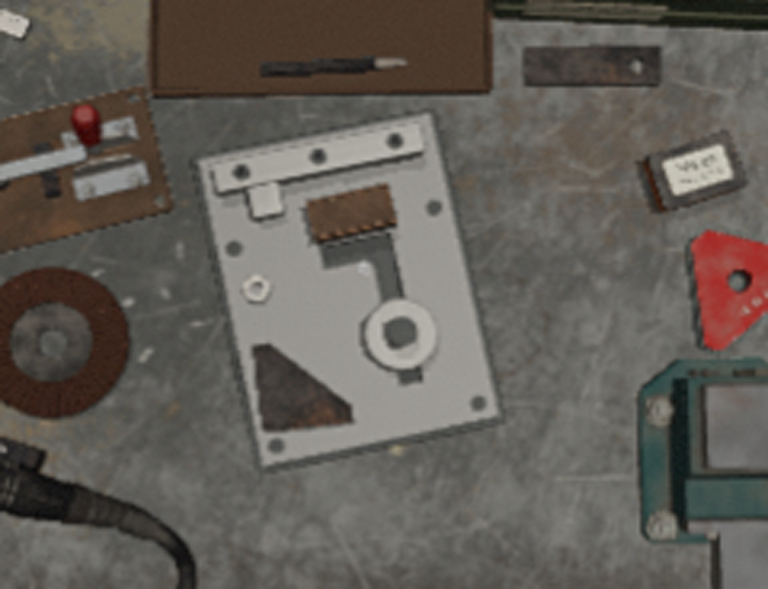

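View pics/side0.png

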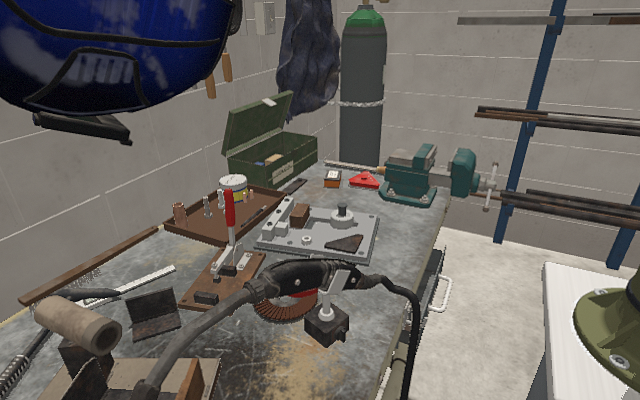

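```bash
python3 - <<'E'
from h import *
im,d=vision.grab_frame("top")
full=np.zeros((400,640),bool);full[120:310,190:430]=1
v,u=np.nonzero(full&(d>0));P=cloud("top",d,full)
ok=(P[:,2]>.0115)&(P[:,2]<.075)
m=np.zeros((400,640),np.uint8);m[v[ok],u[ok]]=255
m=cv2.morphologyEx(m,cv2.MORPH_OPEN,np.ones((3,3)))
n,l,st,c=cv2.connectedComponentsWithStats(m);k=l[212,298];m=(l==k)
print("area",m.sum())
pz=np.nonzero(m&(d>0)); 
Q=cloud("top",d,m); print("plate z",np.median(Q[:,2]),np.std(Q[np.abs(Q[:,2]-.016)<.004,2]))
vv,uu=np.nonzero(m);W=onplane("top",np.c_[uu,vv],.016)[:,:2]
(cx,cy),wh,a=cv2.minAreaRect((W*1000).astype(np.float32));print("rect",cx,cy,wh,a)
box=cv2.boxPoints(((cx,cy),wh,a));print(box)
# yaw
a=np.deg2rad(a);cand=[a+k*np.pi/2 for k in range(-3,4)];yaw=min(cand,key=lambda t:abs(t-.2))
c=np.array([cx,cy])/1000;R=np.array([[np.cos(yaw),-np.sin(yaw)],[np.sin(yaw),np.cos(yaw)]]);print("yaw",yaw)
np.savez("jig.npz",c=c,yaw=yaw)
J=(Q[:,:2]-c)@R;
f=(Q[:,2]>.036)&(Q[:,2]<.048)&(J[:,0]>.07);print("fence top x,y range",np.percentile(J[f],[2,50,98],axis=0))
for n in("stop","tube"):
    for r in models.masks_of("top",n)[:1]:
        T=cloud("top",d,r["mask"]);T2=(T[:,:2]-c)@R
        if n=="stop": s=np.abs(T[:,2]-.038)<.008
        else: s=np.abs(T[:,2]-.046)<.008
        print(n,r["p"],s.sum(),T2[s].min(0),T2[s].max(0),T2[s].mean(0))
def draw(p,z,col):
    p=np.array(p)@R.T+c
    q=proj("top",np.c_[p,np.full(len(p),z)]);cv2.polylines(big,[np.int32((q-[190,120])*3*16)],True,col,1,cv2.LINE_AA,4)
big=cv2.resize(im[120:310,190:430],None,fx=3,fy=3,interpolation=cv2.INTER_CUBIC)
draw([[-.115,-.085],[.115,-.085],[.115,.085],[-.115,.085]],.016,(0,255,0))
draw([[-.079,-.039],[.034,-.039],[.034,.014],[.016,.014],[.016,-.021],[-.079,-.021]],.016,(0,0,255))
draw([[.084,-.075],[.106,-.075],[.106,.075],[.084,.075]],.042,(255,0,0))
cv2.imwrite("pics/b.png",big)
E
```

```text
area 7018
plate z 0.01769905039290265 0.0018422033999318335
rect 586.4896850585938 -56.398590087890625 (230.17953491210938, 170.08837890625) 11.326571464538574
[[ 456.9387      4.385517]
 [ 490.3442   -162.39017 ]
 [ 716.04065  -117.18269 ]
 [ 682.63513    49.592987]]
yaw 0.19768596501863428
fence top x,y range [[ 0.07421692 -0.07145241]
 [ 0.09329545  0.00730564]
 [ 0.1051533   0.07144133]]
stop 0.65 331 [-0.06821513 -0.05482029] [-0.01829852 -0.00495759] [-0.04385175 -0.02994061]
tube 0.71 369 [ 0.0346819  -0.04421084] [0.06568148 0.01605996] [ 0.0499039  -0.01416061]
```

View pics/b.png

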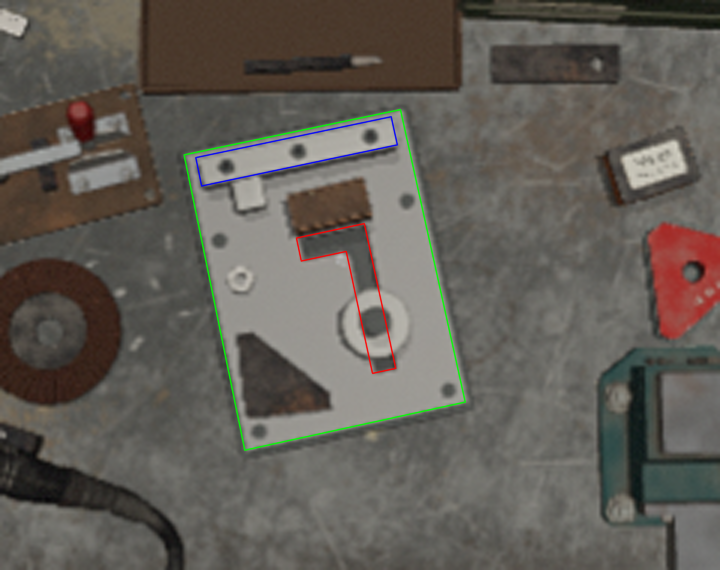

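```bash
cat >> h.py <<'E'
def jig():
    z=np.load("jig.npz");y=float(z["yaw"]);return z["c"],y,np.array([[np.cos(y),-np.sin(y)],[np.sin(y),np.cos(y)]])
def J2W(x,y,z):
    c,_,R=jig();return [*(R@[x,y]+c),z]
def quat():
    p=(np.pi+jig()[1])/2;return [0,np.cos(p),np.sin(p),0]
def stat(tag=""):
    s=get_state();c,_,R=jig();print(tag,"t",round(s["time"],2),"tcp jig",np.round(1e3*(s["tcp_pos"][:2]-c)@R,1),"z",round(1e3*s["tcp_pos"][2],1),"F jig",np.round(np.r_[s["contact_force"][:2]@R,s["contact_force"][2]],1))
def look(save=None):
    c,_,R=jig();im,d=vision.grab_frame("top")
    if save: cv2.imwrite(save,cv2.resize(im[120:310,190:430],None,fx=3,fy=3,interpolation=cv2.INTER_CUBIC))
    for n,h in(("stop",.038),("tube",.046)):
        for r in models.masks_of("top",n)[:1]:
            T=cloud("top",d,r["mask"]);s=np.abs(T[:,2]-h)<.008;T=(T[s,:2]-c)@R*1e3
            if len(T)>5:
                q=cv2.minAreaRect(T.astype(np.float32));print(n,round(r["p"],2),s.sum(),"min",T.min(0).round(1),"max",T.max(0).round(1),"rect",np.round(q[0],1),np.round(q[1],1),round(q[2],1))
E
python3 - <<'E'
from h import *
ctrl.close_gripper(20)
ctrl.movep(J2W(-.103,-.030,.13),quat());stat("above")
ctrl.movel(J2W(-.103,-.030,.0225),max_speed=.08);stat("down")
for x in(-.078,-.06,-.045,-.030):
    ctrl.movel(J2W(x,-.030,.0225),max_speed=.04);stat()
look("pics/c.png")
E
```

```text
above t 4.3 tcp jig [-102.4  -29.2] z 130.0 F jig [ 0.1 -0.7 -1.4]
down t 5.79 tcp jig [-102.7  -30.1] z 22.9 F jig [ 0.9 -0.  -0.4]
 t 6.57 tcp jig [-78.3 -29.9] z 22.4 F jig [-2.  -0.3  1.4]
 t 7.17 tcp jig [-59.7 -30. ] z 22.5 F jig [-1.3  0.6  0. ]
 t 7.69 tcp jig [-44.2 -30. ] z 22.6 F jig [-0.   0.3 -0. ]
 t 8.22 tcp jig [-30.3 -30. ] z 22.5 F jig [-3.6  0.5  2.5]
```

View pics/c.png

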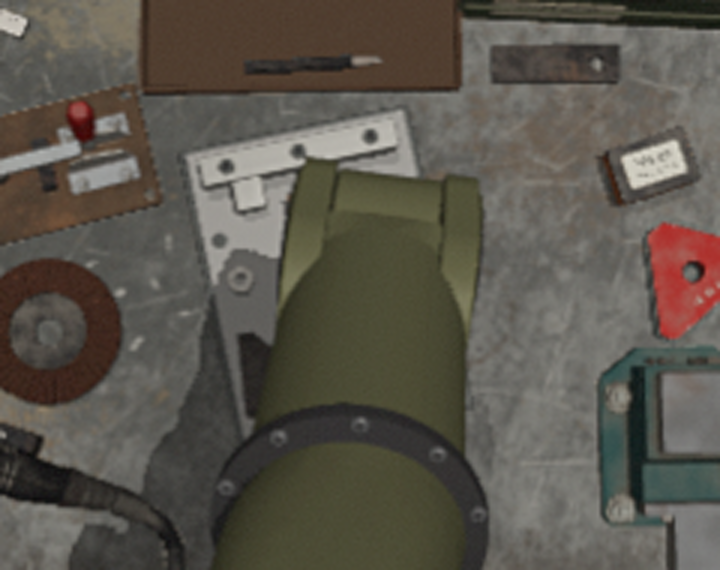

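The top view is blocked by the arm, so I will check with the side camera while pushing on.

```bash
cat >> h.py <<'E'
def side(save=None):
    c,_,R=jig();im,d=vision.grab_frame("side")
    if save: cv2.imwrite(save,cv2.resize(im[160:290,230:410],None,fx=4.2,fy=4.2,interpolation=cv2.INTER_CUBIC))
    for n,h,tol in(("stop",.038,.004),("stop",.063,.004),("tube",.046,.004)):
        for r in models.masks_of("side",n)[:1]:
            T=cloud("side",d,r["mask"]);s=np.abs(T[:,2]-h)<tol;T=(T[s,:2]-c)@R*1e3
            if len(T)>3: print(n,h,round(r["p"],2),s.sum(),"min",T.min(0).round(1),"max",T.max(0).round(1),"mean",T.mean(0).round(1))
E
python3 - <<'E'
from h import *
side()
for x in(-.022,-.017,-.0135):
    ctrl.movel(J2W(x,-.030,.0225),max_speed=.03);stat()
side("pics/d.png")
E
```

```text
stop 0.038 0.91 188 min [-18.5 -54.5] max [32.  -3.3] mean [  4.9 -23.7]
stop 0.063 0.91 47 min [ -3.8 -42.8] max [ 15.9 -17.4] mean [  5.6 -28.1]
tube 0.046 0.87 188 min [ 34.7 -42.5] max [65.6 16.9] mean [ 49.4 -10.1]
 t 8.98 tcp jig [-22.3 -30. ] z 22.4 F jig [-4.4  0.4  3.5]
 t 9.3 tcp jig [-17.3 -30. ] z 22.4 F jig [-5.4 -0.4  3. ]
 t 9.57 tcp jig [-13.9 -30. ] z 22.4 F jig [-5.9 -0.6  3.3]
stop 0.038 0.85 180 min [ -1.9 -53.5] max [47.1 -4.3] mean [ 21.3 -23.7]
stop 0.063 0.85 44 min [ 12.7 -40.7] max [ 32.8 -19.3] mean [ 21.8 -29. ]
```

View pics/d.png

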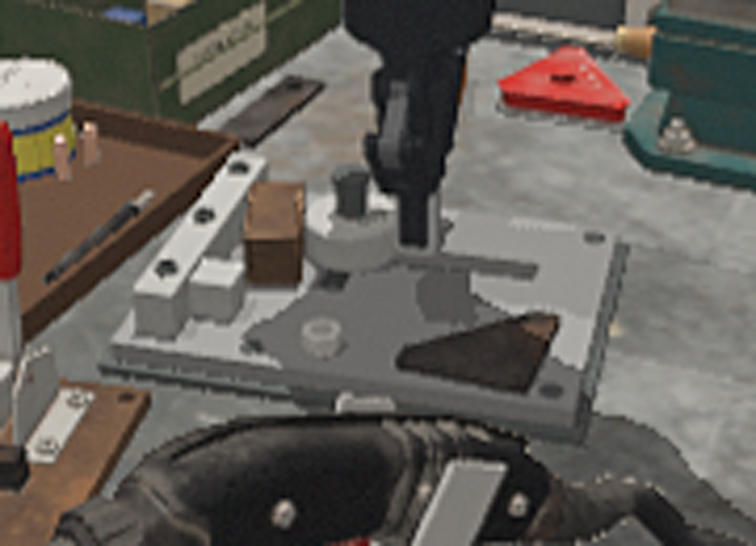

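Stop pushed to about x = 22 mm, still flat, with the tube touching it ahead. A few more mm to the corner.

```bash
python3 - <<'E'
from h import *
for x in(-.0120,-.0110,-.0100,-.009):
    ctrl.movel(J2W(x,-.030,.0225),max_speed=.02);ctrl.pause(.1);stat()
    if np.linalg.norm(get_state()["contact_force"][:2])>14: break
side()
E
```

```text
t 10.12 tcp jig [-12.5 -30.1] z 22.4 F jig [-5.7  0.2  3. ]
 t 10.47 tcp jig [-12.2 -30.1] z 22.4 F jig [-6.6 -0.7  4.6]
 t 10.82 tcp jig [-12.1 -30.1] z 22.3 F jig [-8.8 -0.2  6.3]
 t 11.17 tcp jig [-12.  -30.2] z 22.2 F jig [-10.8   0.    9.1]
stop 0.038 0.64 179 min [ -2.7 -55.8] max [46.7 -3.4] mean [ 22.1 -23.4]
stop 0.063 0.64 45 min [ 14.8 -40.6] max [ 33.1 -18.2] mean [ 23.9 -28.2]
tube 0.046 0.9 187 min [ 39.3 -42.3] max [81.5 21.3] mean [60.5 -7.4]
```

```bash
python3 - <<'E'
from h import *
ctrl.movel(J2W(-.035,-.030,.0225),max_speed=.08)
ctrl.movel(J2W(-.035,-.080,.10),max_speed=.15)
ctrl.movel(J2W(.025,-.078,.10),max_speed=.15);stat()
look();side("pics/e.png")
E
```

```text
t 13.16 tcp jig [ 23.9 -77.5] z 99.0 F jig [-1.2 -0.9  0.2]
stop 0.62 25 min [ 22.  -15.8] max [39.4 -6.3] rect [ 30.7 -11. ] [ 6.8 18.3] 76.9
stop 0.038 0.72 178 min [ -1.3 -55.5] max [47.  -4.1] mean [ 21.7 -23.1]
stop 0.063 0.72 39 min [ 14.7 -41. ] max [ 32.1 -18.8] mean [ 23.3 -27.5]
tube 0.046 0.9 187 min [ 39.8 -40.1] max [81.2 21.3] mean [60.5 -7.9]
```

View pics/e.png

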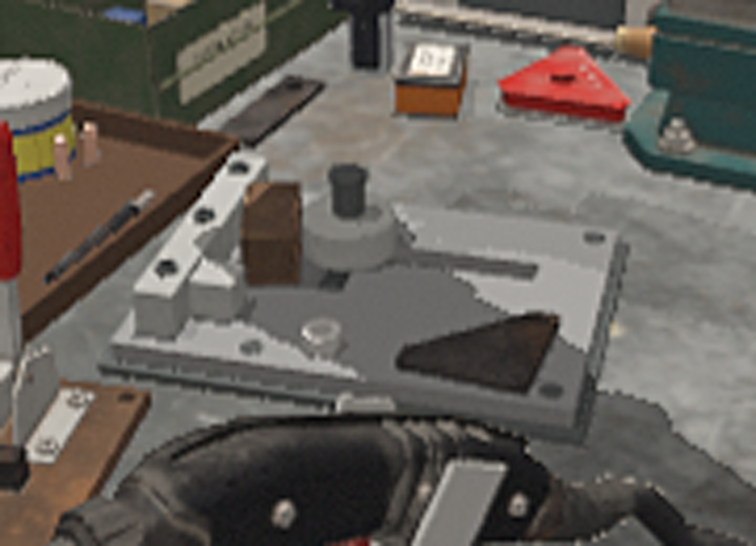

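```bash
python3 - <<'E'
from h import *
ctrl.movel(J2W(.025,-.080,.0225),max_speed=.1);stat("down")
for y in(-.070,-.065,-.060,-.055,-.050,-.046,-.042,-.039,-.037):
    ctrl.movel(J2W(.025,y,.0225),max_speed=.025);stat()
    if np.linalg.norm(get_state()["contact_force"][:2])>20: break
side("pics/f.png")
E
```

```text
down t 14.43 tcp jig [ 25.4 -80.2] z 23.0 F jig [-1.  -0.8 -0.1]
 t 14.98 tcp jig [ 25.2 -70.2] z 22.8 F jig [-0.7 -1.9  0.8]
 t 15.33 tcp jig [ 25.  -65.7] z 22.7 F jig [-0.4 -3.8  2.7]
 t 15.68 tcp jig [ 25.  -60.4] z 22.6 F jig [-0.3 -4.3  2.9]
 t 16.03 tcp jig [ 25.  -55.1] z 22.5 F jig [-0.3 -3.9  3.5]
 t 16.38 tcp jig [ 25. -50.] z 22.5 F jig [-0.5 -3.5  3.4]
 t 16.69 tcp jig [ 25. -46.] z 22.5 F jig [-0.5 -3.7  4.3]
 t 17.0 tcp jig [ 25. -42.] z 22.5 F jig [-0.7 -4.1  3.7]
 t 17.27 tcp jig [ 25.  -39.1] z 22.5 F jig [-0.1 -4.9  4.6]
 t 17.52 tcp jig [ 25.  -37.2] z 22.5 F jig [ 0.3 -4.9  3.9]
stop 0.038 0.61 201 min [ -1.1 -22.7] max [48.4 28.7] mean [22.3 10.2]
stop 0.063 0.61 43 min [14.5 -6.8] max [33.4 15. ] mean [23.3  5.6]
tube 0.046 0.64 187 min [ 49.6 -38.1] max [81.2 24.8] mean [65.1 -3.8]
```

View pics/f.png

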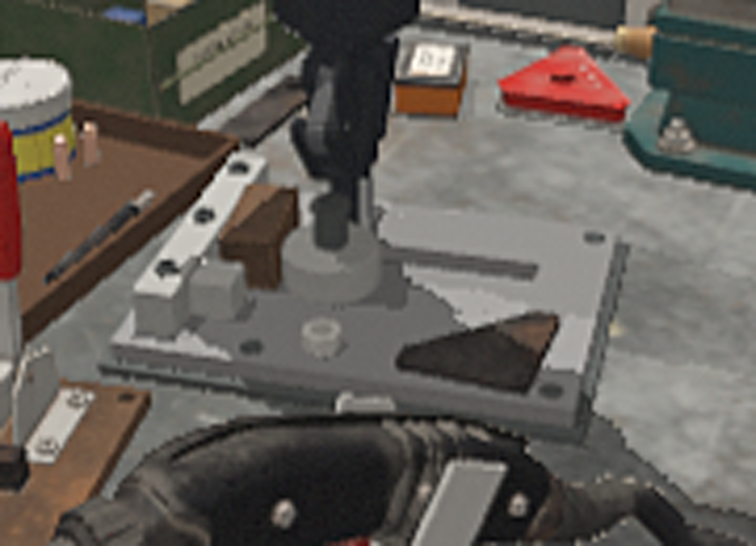

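```bash
python3 - <<'E'
from h import *
for y in(-.0360,-.0350,-.0340,-.033):
    ctrl.movel(J2W(.025,y,.0225),max_speed=.02);ctrl.pause(.1);stat()
    if np.linalg.norm(get_state()["contact_force"][:2])>7.5: break
ctrl.movel(J2W(.025,-.060,.0225),max_speed=.08)
ctrl.movel(J2W(.0,-.110,.15),max_speed=.15)
ctrl.movel(J2W(-.06,-.20,.25),max_speed=.25);stat()
look("pics/g.png");side()
E
```

```text
t 18.07 tcp jig [ 25.  -36.3] z 22.6 F jig [-0.2 -5.6  4. ]
 t 18.42 tcp jig [ 25.1 -35.4] z 22.6 F jig [ 0.5 -5.7  4.1]
 t 18.77 tcp jig [ 25.  -34.4] z 22.5 F jig [ 0.4 -5.6  3.1]
 t 19.12 tcp jig [ 25.  -33.3] z 22.6 F jig [-0.4 -4.4  4.6]
 t 21.43 tcp jig [ -59.6 -198.3] z 248.7 F jig [ 0.4 -0.2 -0.4]
stop 0.86 338 min [ -1.7 -18.3] max [49.4 32. ] rect [23.8  7.8] [49.6 50.1] 77.9
tube 0.61 359 min [ 48.9 -37.9] max [82.6 23.8] rect [66.2 -7.2] [30.9 60. ] 5.0
stop 0.038 0.95 184 min [  0.6 -13.1] max [46.7 33.2] mean [22.7 15.9]
stop 0.063 0.95 25 min [15.2  1. ] max [28.2 18.5] mean [21.7 11.8]
tube 0.046 0.64 200 min [ 49.6 -37.3] max [85.9 23.8] mean [65.6 -4.3]
```

View pics/g.png

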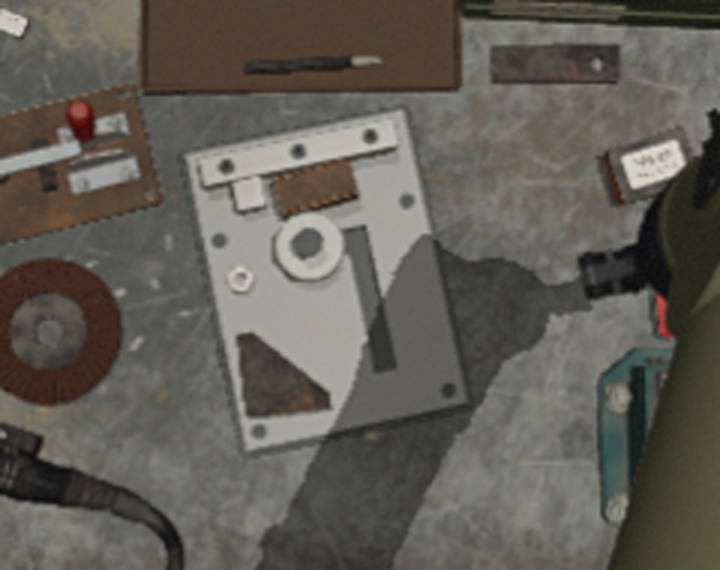

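Top view: the stop sits over the end of the short leg at pixel (308,245), near (24, 7) mm in the jig. The tube, at (316,188), is penned against the fence at x ≈ 66 mm and tilted about 5°. The arm is clear and the gusset and nut have not moved.

```bash
python3 -c "
from h import *
ctrl.pause(.5);stat();ticket.close_job()"
```

```text
t 22.27 tcp jig [ -60.1 -200. ] z 250.0 F jig [ 0.4  0.2 -0.8]
the job is handed in; nothing more can be done
```

I closed the stop with the shut fingertips. I pushed it low on its disc along the long leg to the corner, then moved round and pushed it along the short leg to the end. The job was handed in at about 22 s; it gives no verdict.

**Last checks from the top camera, in the jig frame:**

| Item | Measured | Required |
|---|---|---|
| Stop x | about 24 mm | above 20 mm |
| Stop y | about 7 mm (pin at the end of the leg) | -1 to 11 mm |
| Tube x | about 66 mm (about 3 mm short of the fence) | 62 to 75 mm |
| Tube angle to the fence | about 0.09 rad | below 0.25 rad |

- **Forces:** the highest push I logged was about 14 N, when the stop pressed up against the corner of the slot.
- **Bystanders:** the gusset and nut looked unmoved in the last picture. I did not measure any of the bystanders, and the arm partly hid the welding magnet and box in that view.
- **Disagreement:** the side camera put the top of the stop's post at y ≈ 12 mm. That camera sees the post from one side, so it reads y too high. It read about 2 mm high at the corner, and the pin cannot go past about 7 mm, so I relied on the top view.

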